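# Stage the gas meter test fittings on the service mat

## Robot

A 7-joint arm with a two-finger parallel gripper is mounted at the origin on the work surface. World frame = base frame: x ahead of the robot, y to its left, z up, the work surface at z = 0. Lengths are in mm, angles in rad, forces in N, time in s.
With the tool pointing down it reaches from about 400 to 875 mm from the base axis. Payload 4.4 kg.
Tool frame: the origin (TCP) lies at the very end of the fingers, on their centre line; the grasp point (between the pads) lies 19 mm behind it; z points along the fingers, x is the direction in which the jaws open and shut, and the axes are right-handed (so a half turn about z gives the same grasp; the last joint's range is limited). The gripper opens to 85 mm and grips with 20 to 120 N. Pads are 22 mm wide; open, the fingers measure 114 mm over their backs; the gripper's body (76 mm by 85 mm) begins 54 mm behind the grasp point. The pads swing forward as they close: fully open they stand 13 mm farther back than shut.
Start: joints at [-1.223, 0.628, 0.038, 1.517, -0.027, 0.996, -0.02], TCP at [261.338, 595.164, 231.313] pointing down, gripper open.
Joint ranges: [-3.06, 3.06], [-0.37, 2.12], [-1.25, 1.32], [0.18, 2.47], [-1.1, 4.24], [0.23, 1.98], [-2.94, 2.94]. Speed limits (rad/s): [2.57, 2.57, 3.14, 3.14, 3.14, 3.14, 3.14].

## Interface

Orientations are given as [roll, pitch, yaw] about the fixed x, y, z axes, in that order (R = Rz(yaw) Ry(pitch) Rx(roll)).
In Python, from cell import ctrl gives the robot as it stands.
- The arm moves only by the shell command python3 -m creep 'ROWS'. ROWS is text: rows parted by semicolons, each of 7 numbers parted by spaces: the shift along the tool's x, y, z in units of 40 mm (1.0 is 40 mm), then the turn, a rotation vector about the tool's x, y, z in degrees, then the closure, from 0 (fully open) to 1 (shut). In form: x y z rx ry rz grip; .... A call has 1 to 10 rows; each row is the pose to reach, as a shift and turn from the pose commanded when the call began, along the tool's axes at that moment; what a row does not reach only later rows make up. A row lasts 1/12 s, in which the tool goes at most 41.7 mm and 7.16 degrees, less where a joint would pass 70% of its speed; a pose out of reach is approached as far as the arm can. A call with a gripper value outside its range is refused whole. The fingers move at their own pace and stop on an object; the grip force is fixed at half the most. Time passes only in rows, so rows that repeat a pose let the fingers close. It gives the time, the measured TCP pose, the force and the opening at its end, in the units of the state.
- ctrl.read_state(): the state, without advancing time (a new reading comes with each control period).
- ctrl.get_image(name): name is "scene" or "top" or "wrist"; returns a dict with "img" (384x512x3 uint8, red, green, blue), "vfov" (degrees; the focal length in pixels is half the picture's height over the tangent of half this angle, whatever the lens; pixels are square), "cx", "cy" (the principal point, pixels), "distortion" ([k1, k2, p1, p2, k3] as OpenCV has them; the pictures are not rectified), "T" (4x4, takes a point from camera to world coordinates); the wrist camera has in their place "tool_from_camera" (4x4, takes a point from camera to tool coordinates, whose origin is the TCP and whose axes are the tool frame's). Camera axes: x right, y up, looking along -z (the intrinsics and any distortion apply to the point x, -y, -z); pixel columns grow to the right and rows downward; lengths in mm; the calibration is good to about 2 mm. A picture is of the moment at which its call begins: read the wrist's pose just before it. There is no depth.
- ctrl.finish_job(): hands the job in, once; it reports no verdict.
Trained networks look in the newest picture that a camera, given by its name, has taken for a name from the list of things; names that differ only in an ending like _2 or _b are one class to them, and where a whole thing is asked for, a point or a joint stands for the part that bears it (a point fixed in the world has none). Each returns a list of dicts, best first, with "score" (0 to 1); they miss things now and then, are a little off and sometimes report something else, mostly with a low value. They report only what shows in the picture. A call takes as long as a camera call. They do not tell look-alikes from the thing itself.
- ctrl.boxes_of(camera, thing): "rect" ([left, top, right, bottom] in pixels, round what is visible of it).
- ctrl.cut_out(camera, thing): "pixels" (384x512 bool, what is visible of it) and "rect" ([left, top, right, bottom] in pixels, round what is visible of it).
The state is a dict: "clock": time; "qpos": joint angles; "qd": joint speeds; "tau": joint torques, N m; "eef_pos": TCP position; "tool_rot": TCP orientation; "force": force on the tool from outside, world axes, zero at the start; "torque": the same for the moment, N m; "width": finger opening in mm.
Only numpy, scipy, OpenCV 4.12 (cv2) and the standard library are available. Lean on these libraries where they do the work, as an engineer would, in place of code of your own. Each camera call takes 0.05 s, during which the arm holds its last target.

## Task

Lay out the fittings for the gas meter test on the grey mat: stand the brass hose fitting upright in the middle of the yellow disc and the steel coupling upright in the middle of the blue disc, then stand the white filter canister upright exactly midway between the two discs and lay the red ring flat and centred on top of it. Set the dial gauge down face up on the mat straight behind the canister (square to the row of discs, on the side away from the robot), 9 cm from it centre to centre. Let go of everything and leave the mug and the screwdriver where they are.

Things in the scene. Friction and masses are not known exactly. Their poses are not given: they have to be found in the camera images.
- mat: Fixed grey rubber mat, 200 x 290 x 3 mm, lying flat on the table. Its origin is on the underside at the point midway between the two discs; its y axis runs along the row of discs, its x axis points square to the row, away from the robot (the mat reaches 65 mm from the origin towards the robot, 135 mm away from it, 145 mm to either side). Its yaw varies by up to 0.35 rad either way. Its top is 3 mm above the table.
- yellow_disc: Fixed flat yellow disc on the mat, diameter 64 mm, 4 mm thick, its top 7 mm above the table; place for the brass fitting. Origin: centre of its underside. It lies 100 mm from the mat's origin, at the +y or the -y end of the row (it changes from start to start).
- blue_disc: Fixed flat blue disc, same size as the yellow one, 100 mm from the mat's origin at the other end of the row; place for the steel coupling. Origin: centre of its underside.
- brass_fitting: Loose brass hose fitting standing upright on the table: hexagonal foot 41 mm across flats (47 mm over corners) and 18 mm high, round stem above it 28 mm in diameter (with two thin ribs, 30 mm, for looks only) up to 52 mm height. Origin: centre of the underside, z up. About 0.22 kg; grip the stem from above.
- steel_coupling: Loose round steel coupling standing upright: dark foot 45 mm in diameter, 20 mm high; bright upper part 36 mm in diameter, up to 46 mm height, black bore drawn on top. Origin: centre of the underside, z up. About 0.26 kg.
- filter: Loose white filter canister standing upright, a plain cylinder 48 mm in diameter, 50 mm high, with a green band near the foot and a green spot on its flat top. Origin: centre of the underside, z up. About 0.15 kg.
- red_ring: Loose red plastic ring lying flat, outer diameter 44 mm, hole 28 mm, 14 mm high. Origin: centre of the underside, z up. About 0.04 kg.
- gauge: Loose round dial gauge lying face up: black case 54 mm in diameter, 32 mm high, white dial on top; a brass stem 12 mm thick sticks out level from its side along the gauge's own +x, its centre line 14 mm above the underside, its end 49 mm from the case's centre. Origin: centre of the case's underside, z up (dial up). At the start its +x points away from the robot within 0.6 rad. Grip the case across its own y. About 0.2 kg.
- mug: Bystander, loose: blue mug, 76 mm rim diameter, 90 mm high, handle on its own +y side. Origin: centre of the underside. Not to be moved.
- screwdriver: Bystander, loose: screwdriver 190 mm long lying along its own x, handle to -x. Origin on its length, underside. Not to be moved.
Not all that is in view belongs to the job. Of the things that look like the red_ring, take the one that is farthest from the robot's base at the start.

How it is judged (in metres and radians):
At the end, for the whole second after the job is handed in: Brass on yellow disc, steel on blue disc, canister midway on the mat: each within 12 mm; ring on canister within 10 mm; gauge 75-105 mm from canister, on the far side, within 16 mm of the line square to the row through its middle. All upright within 0.12 rad, seated within 3 mm, at rest (horizontal distance between brass_fitting and yellow_disc below 0.012 m and horizontal distance between steel_coupling and blue_disc below 0.012 m and horizontal distance between filter and mat below 0.012 m and horizontal distance between red_ring and filter below 0.01 m and z of red_ring in the frame of filter between 0.046 and 0.054 m and horizontal distance between gauge and filter between 0.075 and 0.105 m and x of gauge in the frame of mat above 0.065 m and y of gauge in the frame of mat between -0.016 and 0.016 m and height (world z) of each of brass_fitting, steel_coupling below 0.01 m and angle between each of brass_fitting, steel_coupling, filter, red_ring, gauge's own z axis and vertical below 0.12 rad and linear speed of each of brass_fitting, steel_coupling, filter, red_ring, gauge below 0.02 m/s and angular speed of each of brass_fitting, steel_coupling, filter, red_ring, gauge below 0.2 rad/s and height (world z) of each of filter, gauge below 0.006 m and height (world z) of red_ring below 0.056 m); the robot touches nothing.
It fails at once if the mug or the screwdriver is moved by more than 30 mm (distance of any of mug, screwdriver from where it was at the start of the episode above 0.03 m).
It also fails if it takes over 136 s, if anything falls off the work surface, if the arm or the gripper's body presses on something with over 40 N, if the wrist force passes 120 N, or if a joint passes its speed limit or range.

## Working session

There is one attempt and no reset: what is moved stays moved. The work goes in short steps, Python scripts to look and compute and a shell command to move; the robot and the scene stay as the last step left them, time stands still between calls to the robot, and variables do not carry over. Pictures are saved under pics/ and viewed, and the job is handed in when it is done.

```bash
ls; mkdir -p pics; python3 - <<'E'
from cell import ctrl
import cv2
s=ctrl.read_state(); print(s)
for n in ("scene","top","wrist"):
    d=ctrl.get_image(n); cv2.imwrite(f"pics/{n}0.png",d["img"][:,:,::-1])
    print(n,{k:v for k,v in d.items() if k!="img"})
E
```

```text
pics
{'clock': 0.0, 'qpos': array([-1.22280937,  0.62932588,  0.03844879,  1.51840851, -0.02702068,
        0.99629125, -0.01999331]), 'qd': array([-0.00052209, -0.00012628, -0.00047848, -0.0018702 , -0.00081959,
       -0.00047796,  0.0019906 ]), 'tau': array([ 1.08665154e-03, -5.63397431e+01,  1.22664135e+00, -1.93442971e+01,
        1.10353640e-02,  1.06535133e-02,  1.37631875e-05]), 'eef_pos': array([261.06546994, 594.56609008, 230.38937524]), 'tool_rot': array([3.14158090e+00, 1.91491784e-03, 1.15699834e+00]), 'force': array([-0.25531046, -0.35326087, -0.28719321]), 'torque': array([-0.01892093, -0.00906643, -0.05999803]), 'width': 85.82266836731607}
scene {'vfov': 43.564304124821874, 'cx': 251.06176631811897, 'cy': 194.53663187553173, 'distortion': array([-0.02390742,  0.        ,  0.        ,  0.        ,  0.        ]), 'T': array([[-8.64890768e-01, -4.08556388e-01,  2.91625851e-01,
         8.86992168e+02],
       [ 5.01958189e-01, -7.02340719e-01,  5.04733089e-01,
         7.12249082e+02],
       [-1.39121847e-03,  5.82922973e-01,  8.12526228e-01,
         1.18464484e+03],
 
[... 434 characters left out ...]
     [-1.92821942e-02,  8.35835252e-02,  9.96314203e-01,
         1.00825455e+03],
       [ 0.00000000e+00,  0.00000000e+00,  0.00000000e+00,
         1.00000000e+00]])}
wrist {'vfov': 58.11290773639259, 'cx': 255.53079770872264, 'cy': 190.21210206435663, 'distortion': array([-0.0821595,  0.       ,  0.       ,  0.       ,  0.       ]), 'tool_from_camera': array([[ 9.99999591e-01, -8.98097018e-04, -1.03095742e-04,
         7.08977026e-01],
       [-8.94097723e-04, -9.65768706e-01, -2.59403173e-01,
        -6.53107650e+01],
       [ 1.33402574e-04,  2.59403159e-01, -9.65769115e-01,
        -1.41942009e+02],
       [ 0.00000000e+00,  0.00000000e+00,  0.00000000e+00,
         1.00000000e+00]])}
```

View pics/scene0.png

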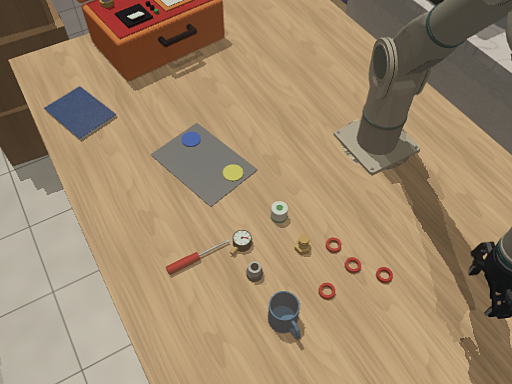

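View pics/top0.png

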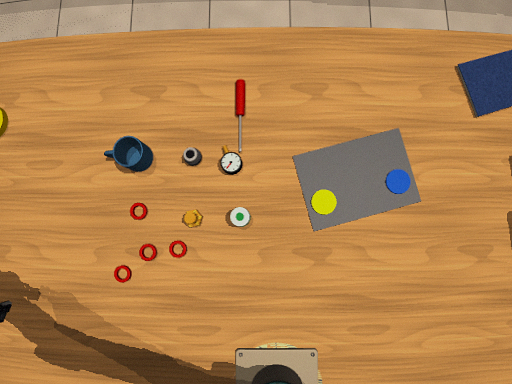

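The top picture shows the mat at (355,180), with yellow at (323,202) and blue at (398,181). Steel is at (192,156), brass at (192,218), the filter at (239,217) and the gauge at (231,162). There are four red rings, at (138,211), (148,252), (178,249) and (123,273). Next I'll measure all of these with silhouette fits.

```bash
cat > h.py <<'E'
import numpy as np, cv2
from scipy.optimize import least_squares
from scipy.spatial.transform import Rotation as R
from cell import ctrl
def cam(name):
    s=ctrl.read_state(); d=ctrl.get_image(name)
    if name=="wrist":
        T=np.eye(4); T[:3,:3]=R.from_euler('xyz',s['tool_rot']).as_matrix(); T[:3,3]=s['eef_pos']
        d['T']=T@d['tool_from_camera']
    h=d['img'].shape[0]; f=h/2/np.tan(np.radians(d['vfov'])/2)
    d['K']=np.array([[f,0,d['cx']],[0,f,d['cy']],[0,0,1.]])
    return d
F=np.diag([1,-1,-1.])
def proj(d,P):
    P=np.atleast_2d(np.asarray(P,float)); Rm=d['T'][:3,:3]; t=d['T'][:3,3]
    c=(P-t)@Rm@F
    return cv2.projectPoints(c.reshape(-1,1,3),np.zeros(3),np.zeros(3),d['K'],np.asarray(d['distortion'],float))[0].reshape(-1,2)
def unproj(d,uv,z):
    n=cv2.undistortPoints(np.array(uv,float).reshape(-1,1,2),d['K'],np.asarray(d['distortion'],float)).reshape(-1,2)
    r=np.c_[n,np.ones(len(n))]@F@d['T'][:3,:3].T; t=d['T'][:3,3]
    return t+r*((z-t[2])/r[:,2])[:,None]
a=np.linspace(0,2*np.pi,48,endpoint=False)
def circ(r,z): return np.c_[r*np.cos(a),r*np.sin(a),0*a+z]
def model(segs): return np.vstack([circ(r,z) for r,z in segs])
M={'brass_fitting':[(22,0),(22,18),(14,52)],'steel_coupling':[(22.5,0),(22.5,20),(18,20),(18,46)],
 'filter':[(24,0),(24,50)],'red_ring':[(22,0),(22,14)],'yellow_disc':[(32,0),(32,4)],'blue_disc':[(32,0),(32,4)],'gauge':[(27,0),(27,32)]}
def sil(d,pts,sh):
    # fine-mask centroid
    S=8; hull=cv2.convexHull((proj(d,pts)).astype(np.float32)); m=cv2.moments(hull)
    return np.array([m['m10']/m['m00'],m['m01']/m['m00']]), m['m00']
def fit(d,mask,th,zb=0):
    """xy from mask's centre (convex hull of mask, so holes don't matter)"""
    m=mask.astype(np.uint8)
    cs,_=cv2.findContours(cv2.resize(m,None,fx=8,fy=8,interpolation=cv2.INTER_NEAREST),cv2.RETR_EXTERNAL,cv2.CHAIN_APPROX_NONE)
    c=max(cs,key=cv2.contourArea); h=cv2.convexHull(c).astype(np.float32)
    q=cv2.moments(h); cen=np.array([q['m10'],q['m01']])/q['m00']; cen=(cen+.5)/8-.5
    pts=model(M[th]); x0=unproj(d,cen,zb+10)[0,:2]
    f=lambda x: sil(d,pts+[x[0],x[1],zb],m.shape)[0]-cen
    x=least_squares(f,x0).x
    return x, q['m00']/64, sil(d,pts+[x[0],x[1],zb],m.shape)[1]
E
python3 - <<'E'
from h import *
np.set_printoptions(precision=1,suppress=True)
for n in ("top","scene"):
    d=cam(n)
    for th in M:
        zb=3 if 'disc' in th else 0
        for o in ctrl.cut_out(n,th):
            if o['score']<.3: continue
            x,A,B=fit(d,o['pixels'],th,zb); print(n,th,round(o['score'],2),x,'area',round(A),round(B),o['rect'],'r',round(np.hypot(*x)))
E
```

```text
top brass_fitting 0.63 [432.2 207.9] area 255 257 [182.9, 208.4, 202.1, 228.4] r 480
top steel_coupling 0.69 [590.4 211.2] area 267 283 [183.6, 147.6, 201.0, 164.4] r 627
top filter 0.61 [434.5  88.5] area 337 325 [229.9, 205.1, 248.2, 226.7] r 443
top red_ring 0.73 [290.  391.8] area 248 257 [115.2, 266.0, 131.2, 282.8] r 487
top red_ring 0.71 [346.7 326. ] area 270 256 [137.8, 242.5, 156.8, 263.5] r 476
top red_ring 0.52 [450.9 351.9] area 243 252 [130.3, 205.8, 145.9, 221.0] r 572
top red_ring 0.44 [352.1 247.4] area 273 255 [171.8, 243.8, 185.9, 258.1] r 430
top yellow_disc 0.79 [ 472.  -121.1] area 539 502 [310.5, 189.1, 337.6, 216.1] r 487
top blue_disc 0.59 [ 523.1 -315.3] area 496 483 [385.0, 166.9, 408.7, 192.6] r 611
top gauge 0.97 [576.9 114.4] area 479 402 [219.7, 142.4, 241.0, 175.8] r 588
scene brass_fitting 0.66 [428.7 207.3] area 270 260 [295.2, 238.0, 311.2, 254.6] r 476
scene steel_coupling 0.64 [585.2 207.8] area 276 290 [247.2, 260.7, 263.9, 284.1] r 621
scene filter 0.54 [432.6  88.6] area 315 339 [275.3, 201.2, 286.8, 223.0] r 442
scene red_ring 0.69 [288.  391.5] area 219 233 [376.1, 269.3, 390.8, 280.9] r 486
scene red_ring 0.59 [344.7 322.2] area 164 223 [345.1, 256.8, 360.1, 274.2] r 472
scene red_ring 0.43 [450.8 350.8] area 251 241 [316.5, 282.3, 336.2, 297.9] r 571
scene yellow_disc 0.56 [ 469.  -124.9] area 304 274 [222.1, 161.7, 246.6, 182.2] r 485
scene blue_disc 0.76 [ 522.5 -317. ] area 256 235 [179.6, 133.7, 202.7, 146.5] r 611
scene gauge 0.62 [574.3 112.7] area 432 365 [227.3, 230.1, 250.1, 258.2] r 585
```

```bash
cat >> h.py <<'E'
def plan(x,y,z,yaw):
    s=ctrl.read_state(); Rm=R.from_euler('xyz',s['tool_rot']); p=s['eef_pos']
    t=Rm.inv().apply(np.array([x,y,z])-p)/40
    Rt=R.from_euler('xyz',[np.pi,0,yaw])
    rv=np.degrees((Rm.inv()*Rt).as_rotvec())
    print('rows: ',np.round(t,3),np.round(rv,2),'| t',round(s['clock'],2),'at',np.round(p,1),'yaw',round(s['tool_rot'][2],3),'w',round(s['width'],1))
E
python3 - <<'E'
from h import *
d=cam('top')
np.set_printoptions(precision=1,suppress=True)
for th in('mug','screwdriver'):
    for o in ctrl.cut_out('top',th)[:2]:
        print(th,o['score'],o['rect']); r=o['rect']
        print(unproj(d,[[r[0],r[1]],[r[2],r[3]]],0 if th!='mug' else 60))
cv2.imwrite('pics/topz.png',cv2.resize(d['img'][70:290,90:260,::-1],None,fx=3.5,fy=2.7*1.0,interpolation=cv2.INTER_CUBIC))
plan(430.5,207.5,150,.257)
E
```

```text
mug 0.63 [104.7, 136.5, 152.8, 171.9]
[[635.  426.6  60. ]
 [543.5 299.8  60. ]]
screwdriver 0.74 [237.6, 75.7, 244.4, 150.4]
[[808.8  96.6   0. ]
 [606.2  78.3   0. ]]
screwdriver 0.63 [220.3, 145.3, 243.9, 176.7]
[[620.3 141.   -0. ]
 [537.6  79.6   0. ]]
rows:  [-7.2  7.8  2. ] [-0.   0.  51.6] | t 1.1 at [261.3 595.2 231.3] yaw 1.157 w 85.5
```

View pics/topz.png

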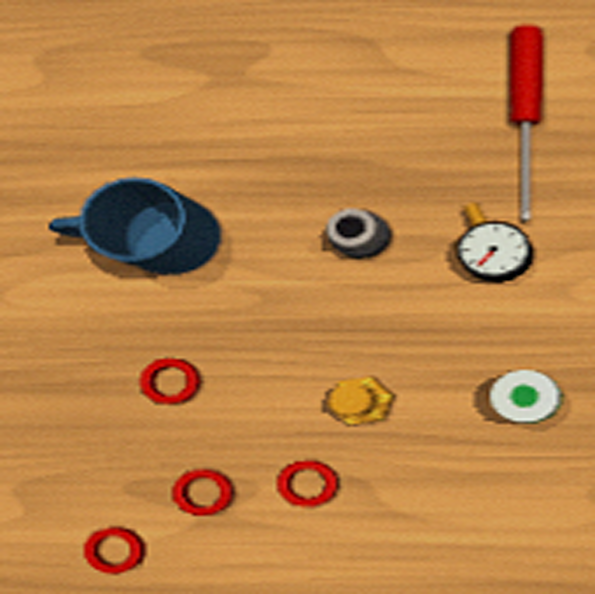

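The zoomed top view shows the gauge's stem pointing up and to the left. The screwdriver tip is close to the gauge's upper right, at about (603,88) mm. First I'll go over the brass fitting.

```bash
python3 -m creep '-7.2 7.8 2 0 0 51.6 0.2; -7.2 7.8 2 0 0 51.6 0.2; -7.2 7.8 2 0 0 51.6 0.2; -7.2 7.8 2 0 0 51.6 0.2; -7.2 7.8 2 0 0 51.6 0.2; -7.2 7.8 2 0 0 51.6 0.2; -7.2 7.8 2 0 0 51.6 0.2; -7.2 7.8 2 0 0 51.6 0.2; -7.2 7.8 2 0 0 51.6 0.2; -7.2 7.8 2 0 0 51.6 0.2'
python3 - <<'E'
from h import *
plan(430.5,207.5,150,.257)
E
```

```text
clock: 1.93
eef_pos: [425.7, 218.5, 154.1]
tool_rot: [-3.141, -0.001, 0.257]
force: [1.4, 0.9, -0.9]
width: 68.8
rows:  [0.045 0.295 0.102] [-0.01 -0.05  0.01] | t 1.93 at [425.7 218.5 154.1] yaw 0.257 w 68.8
```

```bash
cat > look.py <<'E'
import sys
from h import *
np.set_printoptions(precision=2,suppress=True)
# look.py tag [thing:zb ...]
ctrl.get_image('wrist')
d=cam('wrist'); cv2.imwrite(f'pics/{sys.argv[1]}.png',d['img'][:,:,::-1])
for a_ in sys.argv[2:]:
    th,zb=a_.split(':')
    for o in ctrl.cut_out('wrist',th)[:3]:
        if o['score']<.3: continue
        x,A,B=fit(d,o['pixels'],th,float(zb)); print(th,round(o['score'],2),x,'area',round(A),round(B),np.round(o['rect']))
E
python3 look.py w1 brass_fitting:0
```

```text
brass_fitting 0.63 [431.43 209.91] area 2448 2408 [231. 143. 285. 206.]
```

View pics/w1.png

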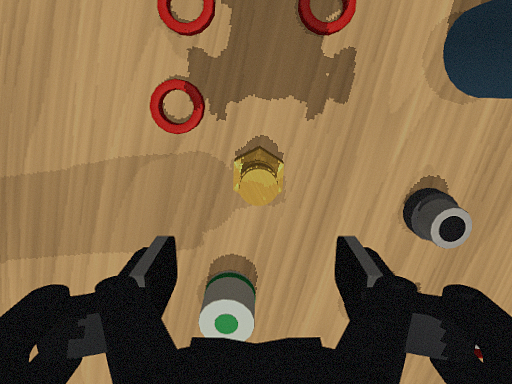

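The wrist view shows the brass fitting at (258,175) with nothing in the jaws' way, and its fit agrees with the top and scene cameras to about 2 mm.

```bash
python3 - <<'E'
from h import *
plan(431,209,24,.257)
E
```

```text
rows:  [0.064 0.186 3.251] [ 0.09  0.02 -0.52] | t 2.08 at [426.7 215.8 154. ] yaw 0.248 w 68.5
```

```bash
python3 -m creep '0 0 0 0 0 0 0.2; 0 0 0 0 0 0 0.2; 0 0 0 0 0 0 0.2'; python3 - <<'E'
from h import *
plan(431,209,24,.257)
E
```

```text
clock: 2.33
eef_pos: [424.6, 221.8, 154.3]
tool_rot: [-3.141, -0.0, 0.26]
force: [0.6, -0.1, 0.4]
width: 67.8
rows:  [0.071 0.353 3.258] [-0.05 -0.02  0.16] | t 2.33 at [424.6 221.8 154.3] yaw 0.26 w 67.8
```

```bash
python3 -m creep '0.07 0.34 0.8 0 0 0 0.2; 0.07 0.34 1.6 0 0 0 0.2; 0.07 0.34 2.4 0 0 0 0.2; 0.07 0.34 2.9 0 0 0 0.2; 0.07 0.34 3.25 0 0 0 0.2; 0.07 0.34 3.25 0 0 0 0.2; 0.07 0.34 3.25 0 0 0 0.2; 0.07 0.34 3.25 0 0 0 1; 0.07 0.34 3.25 0 0 0 1; 0.07 0.34 3.25 0 0 0 1'
python3 -m creep '0 0 0 0 0 0 1; 0 0 0 0 0 0 1; 0 0 0 0 0 0 1; 0 0 0 0 0 0 1'
```

```text
clock: 3.17
eef_pos: [432.0, 208.1, 25.3]
tool_rot: [-3.141, -0.002, 0.257]
force: [-0.3, 0.6, 0.5]
width: 32.8
clock: 3.5
eef_pos: [431.8, 208.0, 25.4]
tool_rot: [-3.141, -0.002, 0.257]
force: [-0.5, -0.5, 6.0]
width: 26.3
```

```bash
python3 -m creep '0 0 -0.3 0 0 0 1; 0 0 -0.8 0 0 0 1; 0 0 -1.6 0 0 0 1; 0 0 -2.2 0 0 0 1; 0 0 -2.5 0 0 0 1; 0 0 -2.5 0 0 0 1'
python3 - <<'E'
from h import *
plan(471,-123,125,.257)
E
```

```text
clock: 4.0
eef_pos: [432.9, 208.3, 127.1]
tool_rot: [-3.14, -0.006, 0.256]
force: [0.3, 0.4, -2.3]
width: 26.4
rows:  [-1.181  8.254  0.032] [-0.09 -0.34 -0.03] | t 4.0 at [432.9 208.3 127.1] yaw 0.256 w 26.4
```

```bash
python3 -m creep '-0.1 0.5 0 0 0 0 1; -0.2 1.3 0 0 0 0 1; -0.35 2.3 0 0 0 0 1; -0.5 3.3 0 0 0 0 1; -0.65 4.3 0 0 0 0 1; -0.8 5.3 0 0 0 0 1; -0.95 6.3 0 0 0 0 1; -1.05 7.3 0 0 0 0 1; -1.15 7.9 0 0 0 0 1; -1.18 8.25 0 0 0 0 1'
python3 -m creep '0 0 0 0 0 0 1; 0 0 0 0 0 0 1; 0 0 0 0 0 0 1'
python3 look.py w2 yellow_disc:3 blue_disc:3; python3 - <<'E'
from h import *
plan(471,-123,125,.257)
E
```

```text
clock: 4.83
eef_pos: [468.5, -128.3, 123.4]
tool_rot: [3.14, 0.001, 0.251]
force: [0.1, 0.1, -1.0]
width: 26.5
clock: 5.08
eef_pos: [468.6, -122.3, 123.5]
tool_rot: [-3.14, 0.001, 0.258]
force: [-0.5, -0.1, -1.9]
width: 26.4
yellow_disc 0.72 [ 470.28 -114.43] area 3880 5342 [219. 147. 303. 203.]
blue_disc 0.65 [ 482.2  -170.33] area 8778 4586 [211. 182. 304. 307.]
rows:  [ 0.039  0.028 -0.025] [-0.04  0.02  0.1 ] | t 5.28 at [ 469.2 -122.3  124. ] yaw 0.259 w 26.4
```

View pics/w2.png

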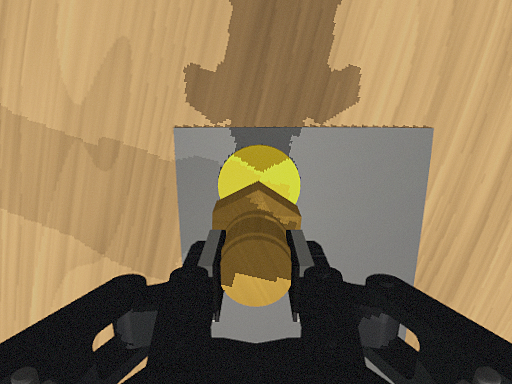

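The yellow disc shows at (259,180), partly covered by the held brass, so the centre fit is biased. The mat runs square to the picture. I'll fit a circle to the visible arc instead.

```bash
cat >> h.py <<'E'
def arc(d,pts,z,r):
    w=unproj(d,pts,z)[:,:2]; x0=w.mean(0)
    f=lambda x: np.hypot(*(w-x).T)-r
    s=least_squares(f,x0,loss='soft_l1'); return s.x, np.std(f(s.x))
E
python3 - <<'E'
from h import *
d=cam('wrist'); im=d['img'].astype(int)
hsv=cv2.cvtColor(d['img'],cv2.COLOR_RGB2HSV)
m=((hsv[...,0]>24)&(hsv[...,0]<36)&(hsv[...,1]>170)).astype(np.uint8)
n,l,st,_=cv2.connectedComponentsWithStats(m); 
k=[i for i in range(1,n) if st[i,4]>300]; print(st[k])
m=np.isin(l,k).astype(np.uint8)
cs,_=cv2.findContours(m,cv2.RETR_EXTERNAL,cv2.CHAIN_APPROX_NONE)
c=np.vstack(cs).reshape(-1,2); 
# outer arc: upper-half rows, per column topmost
P=[]
for u in range(218,303):
    r=np.where(m[:,u])[0]
    if len(r) and r[0]<192: P.append((u,r[0]-.5))
P=np.array(P,float); print(len(P))
print(arc(d,P,7,32), arc(d,P[5:-5],7,32))
# free radius
w=unproj(d,P,7)[:,:2]; s=least_squares(lambda x: np.hypot(*(w-x[:2]).T)-x[2],[470,-120,32]); print(s.x)
E
```

```text
[[ 218  144   82   60 3073]]
82
(array([ 471.54728235, -121.42508266]), np.float64(0.2959633830654731)) (array([ 471.55104617, -121.40594486]), np.float64(0.29730082474221))
[ 471.43628361 -120.9694825    31.60045564]
```

```bash
python3 - <<'E'
from h import *
plan(471.8,-122.3,33,.257)
E
```

```text
rows:  [0.062 0.011 2.277] [-0.03  0.01  0.08] | t 5.33 at [ 469.3 -122.6  124.1] yaw 0.258 w 26.4
```

```bash
python3 -m creep '0.06 0 0.6 0 0 0 1; 0.06 0 1.3 0 0 0 1; 0.06 0 1.8 0 0 0 1; 0.06 0 2.1 0 0 0 1; 0.06 0 2.2 0 0 0 1; 0.06 0 2.25 0 0 0 1; 0.06 0 2.27 0 0 0 1; 0.06 0 2.27 0 0 0 1'
python3 - <<'E'
from h import *
plan(471.8,-122.3,33,.257); print(ctrl.read_state()['force'])
E
```

```text
clock: 6.0
eef_pos: [472.2, -123.1, 34.0]
tool_rot: [3.141, -0.001, 0.257]
force: [0.2, 0.1, -2.4]
width: 26.4
rows:  [-0.006 -0.023  0.025] [ 0.04 -0.07 -0.02] | t 6.0 at [ 472.2 -123.1   34. ] yaw 0.257 w 26.4
[ 0.20880401  0.14192642 -2.40024299]
```

```bash
python3 -m creep '0 0 0.03 0 0 0 1; 0 0 0.05 0 0 0 1; 0 0 0.05 0 0 0 1'
```

```text
clock: 6.25
eef_pos: [472.3, -123.3, 32.4]
tool_rot: [3.141, -0.002, 0.256]
force: [-0.7, 1.1, 4.4]
width: 26.5
```

Contact with the disc. Releasing, then going straight up.

```bash
python3 -m creep '0 0 0 0 0 0 0.3; 0 0 0 0 0 0 0.3; 0 0 0 0 0 0 0.3; 0 0 0 0 0 0 0.3; 0 0 0 0 0 0 0.3; 0 0 -0.4 0 0 0 0.3; 0 0 -1.2 0 0 0 0.3; 0 0 -2.2 0 0 0 0.3; 0 0 -3 0 0 0 0.3; 0 0 -3 0 0 0 0.3'
python3 -m creep '0 0 0 0 0 0 0.3; 0 0 0 0 0 0 0.3'
python3 look.py w3 brass_fitting:7 yellow_disc:3; python3 - <<'E'
from h import *
plan(588,209.5,150,.257)
E
```

```text
clock: 7.08
eef_pos: [475.2, -124.2, 156.7]
tool_rot: [3.137, -0.009, 0.256]
force: [1.6, -0.0, -0.4]
width: 59.7
clock: 7.25
eef_pos: [471.2, -122.9, 151.1]
tool_rot: [-3.141, 0.0, 0.257]
force: [0.4, -0.2, 0.4]
width: 59.9
brass_fitting 0.92 [ 471.99 -121.08] area 2677 2582 [231. 146. 287. 213.]
yellow_disc 0.74 [ 471.61 -121.23] area 4521 4396 [218. 139. 299. 212.]
rows:  [ 4.943e+00 -7.296e+00 -1.000e-03] [-0.07  0.15 -0.04] | t 7.45 at [ 470.7 -122.9  150.1] yaw 0.256 w 59.8
```

View pics/w3.png

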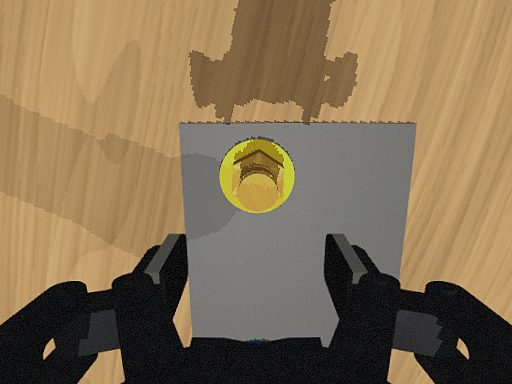

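The brass is at (258,180), upright and centred on the yellow disc to within 1 mm. Next is the steel coupling.

```bash
python3 -m creep '0.3 -0.5 0 0 0 0 0.2; 0.9 -1.3 0 0 0 0 0.2; 1.5 -2.1 0 0 0 0 0.2; 2.1 -3 0 0 0 0 0.2; 2.7 -3.9 0 0 0 0 0.2; 3.3 -4.8 0 0 0 0 0.2; 3.9 -5.7 0 0 0 0 0.2; 4.4 -6.4 0 0 0 0 0.2; 4.8 -7.0 0 0 0 0 0.2; 4.94 -7.3 0 0 0 0 0.2'
python3 -m creep '0 0 0 0 0 0 0.2; 0 0 0 0 0 0 0.2; 0 0 0 0 0 0 0.2'
python3 look.py w4 steel_coupling:0 gauge:0; python3 - <<'E'
from h import *
plan(588,209.5,23,.257)
E
```

```text
clock: 8.28
eef_pos: [588.9, 215.4, 149.8]
tool_rot: [-3.139, -0.0, 0.262]
force: [0.5, 0.4, -0.2]
width: 68.3
clock: 8.53
eef_pos: [588.1, 206.3, 150.7]
tool_rot: [3.14, 0.002, 0.254]
force: [0.1, -0.1, -0.0]
width: 68.2
steel_coupling 0.84 [589.43 213.  ] area 2510 2677 [235. 144. 286. 204.]
gauge 0.84 [576.16 115.65] area 4227 3661 [177. 242. 265. 311.]
rows:  [-0.004 -0.058  3.213] [ 0.04  0.02 -0.19] | t 8.73 at [588.8 207.4 151.5] yaw 0.254 w 68.2
```

View pics/w4.png

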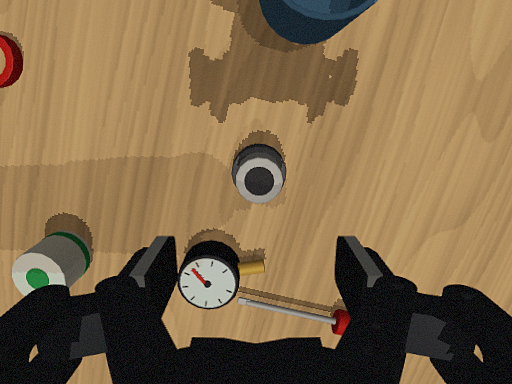

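The steel coupling is at (259,175) with clear space around it. The three y estimates (208, 211, 213) disagree a little, so I'll check with its top circle at z=46.

```bash
python3 - <<'E'
from h import *
d=cam('wrist'); g=cv2.cvtColor(d['img'],cv2.COLOR_RGB2HSV)
# bore: dark blob near (259,181)
m=(g[...,2]<70).astype(np.uint8); n,l,st,c=cv2.connectedComponentsWithStats(m)
for i in range(1,n):
    if abs(c[i][0]-259)<12 and abs(c[i][1]-181)<15 and st[i,4]>50: print(c[i],st[i],unproj(d,[c[i]],46))
for q in [(259,181)]: print(unproj(d,[q],46))
plan(588.8,212,23,.257)
E
```

```text
[257.73178295 182.16744186] [244 169  29  28 645] [[589.52428783 213.28903467  46.        ]]
[[590.20368783 214.38005257  46.        ]]
rows:  [ 0.026 -0.102  3.215] [ 0.02  0.01 -0.16] | t 8.78 at [588.8 207.8 151.6] yaw 0.254 w 68.1
```

```bash
python3 -m creep '0.04 -0.12 0.7 0 0 0 0.2; 0.04 -0.12 1.6 0 0 0 0.2; 0.04 -0.12 2.4 0 0 0 0.2; 0.04 -0.12 2.9 0 0 0 0.2; 0.04 -0.12 3.2 0 0 0 0.2; 0.04 -0.12 3.21 0 0 0 0.2; 0.04 -0.12 3.21 0 0 0 0.2; 0.04 -0.12 3.21 0 0 0 1; 0.04 -0.12 3.21 0 0 0 1; 0.04 -0.12 3.21 0 0 0 1'
python3 -m creep '0 0 0 0 0 0 1; 0 0 0 0 0 0 1; 0 0 0 0 0 0 1'
```

```text
clock: 9.62
eef_pos: [589.9, 214.8, 24.9]
tool_rot: [-3.141, -0.002, 0.256]
force: [-1.5, 0.6, 2.6]
width: 34.1
clock: 9.87
eef_pos: [589.9, 214.8, 24.9]
tool_rot: [-3.141, -0.002, 0.256]
force: [-1.7, -0.2, 6.3]
width: 34.4
```

```bash
python3 -m creep '0 0 -0.3 0 0 0 1; 0 0 -0.8 0 0 0 1; 0 0 -1.6 0 0 0 1; 0 0 -2.4 0 0 0 1; 0 0 -2.8 0 0 0 1; 0 0 -2.8 0 0 0 1; 0 0 -2.8 0 0 0 1'
python3 - <<'E'
from h import *
plan(523,-314,136,.257)
E
```

```text
clock: 10.45
eef_pos: [589.5, 214.8, 136.4]
tool_rot: [-3.141, -0.002, 0.257]
force: [-0.6, -1.2, -2.5]
width: 34.1
rows:  [-4.9620e+00  1.2365e+01 -8.0000e-03] [-0.03 -0.14 -0.03] | t 10.45 at [589.5 214.8 136.4] yaw 0.257 w 34.1
```

```bash
python3 -m creep '-0.2 0.5 0 0 0 0 1; -0.5 1.3 0 0 0 0 1; -0.85 2.2 0 0 0 0 1; -1.2 3.1 0 0 0 0 1; -1.55 4 0 0 0 0 1; -1.9 4.9 0 0 0 0 1; -2.25 5.8 0 0 0 0 1; -2.6 6.7 0 0 0 0 1; -2.95 7.6 0 0 0 0 1; -3.3 8.5 0 0 0 0 1'
python3 -m creep '-0.35 0.9 0 0 0 0 1; -0.7 1.8 0 0 0 0 1; -1.05 2.6 0 0 0 0 1; -1.35 3.2 0 0 0 0 1; -1.55 3.6 0 0 0 0 1; -1.65 3.85 0 0 0 0 1; -1.65 3.87 0 0 0 0 1; -1.65 3.87 0 0 0 0 1; -1.65 3.87 0 0 0 0 1'
python3 look.py w5 blue_disc:3 yellow_disc:3; python3 - <<'E'
from h import *
plan(523,-314,32.5,.257)
E
```

```text
clock: 11.28
eef_pos: [545.6, -149.1, 133.3]
tool_rot: [-3.14, 0.003, 0.257]
force: [0.6, 0.2, -2.9]
width: 34.1
clock: 12.03
eef_pos: [523.5, -311.6, 134.2]
tool_rot: [-3.139, 0.0, 0.259]
force: [-0.2, 0.6, -3.0]
width: 33.9
blue_disc 0.43 [ 540.23 -371.83] area 9241 4145 [210. 190. 303. 313.]
yellow_disc 0.51 [ 540.38 -371.86] area 9263 4145 [210. 191. 304. 314.]
rows:  [-0.025  0.031  2.56 ] [-0.05 -0.01  0.1 ] | t 12.23 at [ 523.7 -312.6  134.9] yaw 0.259 w 33.8
```

View pics/w5.png

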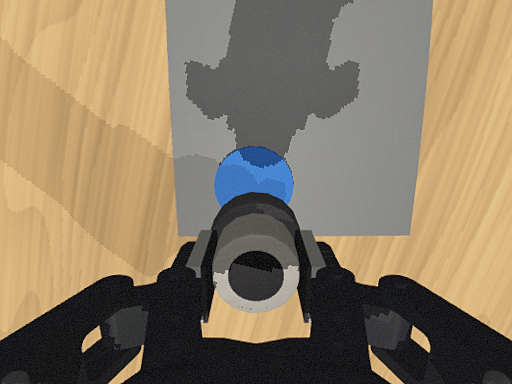

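The blue disc is at (254,180), with its upper arc visible above the held coupling. I'll fit that arc.

```bash
python3 - <<'E'
from h import *
d=cam('wrist')
hsv=cv2.cvtColor(d['img'],cv2.COLOR_RGB2HSV)
m=((hsv[...,0]>100)&(hsv[...,0]<120)&(hsv[...,1]>140)).astype(np.uint8)
n,l,st,_=cv2.connectedComponentsWithStats(m); k=[i for i in range(1,n) if st[i,4]>300]; print(st[k])
m=np.isin(l,k); P=[]
for u in range(200,310):
    r=np.where(m[:,u])[0]
    if len(r) and r[0]<190: P.append((u,r[0]-.5))
P=np.array(P,float); x,e=arc(d,P,7,32); print(len(P),x,e)
w=unproj(d,P,7)[:,:2]; s=least_squares(lambda x: np.hypot(*(w-x[:2]).T)-x[2],[522,-315,32]); print(s.x)
y=np.array([471.6,-121.3]); v=y-x; print(np.hypot(*v), np.arctan2(-v[0],v[1]), (x+y)/2)
plan(x[0]+.3,x[1]+1,33,.257)
E
```

```text
[[ 215  145   79   61 3438]]
79 [ 523.25404915 -314.29483678] 0.23716557436342703
[ 523.12035761 -313.74893442   31.52062985]
199.7877569260477 0.26151529001761475 [ 497.42702458 -217.79741839]
rows:  [-2.000e-03  7.000e-03  2.549e+00] [-0.03 -0.01  0.08] | t 12.28 at [ 523.5 -313.1  135. ] yaw 0.258 w 33.9
```

```bash
python3 -m creep '0 0 0.6 0 0 0 1; 0 0 1.3 0 0 0 1; 0 0 2 0 0 0 1; 0 0 2.35 0 0 0 1; 0 0 2.48 0 0 0 1; 0 0 2.52 0 0 0 1; 0 0 2.54 0 0 0 1; 0 0 2.56 0 0 0 1; 0 0 2.58 0 0 0 1; 0 0 2.58 0 0 0 1'
```

```text
clock: 13.12
eef_pos: [523.7, -314.7, 32.7]
tool_rot: [3.14, -0.001, 0.256]
force: [-0.7, -0.7, -2.2]
width: 33.9
```

```bash
python3 -m creep '0 0 0.02 0 0 0 1; 0 0 0.04 0 0 0 1; 0 0 0.04 0 0 0 1'; python3 -m creep '0 0 0 0 0 0 0.3; 0 0 0 0 0 0 0.3; 0 0 0 0 0 0 0.3; 0 0 0 0 0 0 0.3; 0 0 0 0 0 0 0.3; 0 0 -0.4 0 0 0 0.3; 0 0 -1.2 0 0 0 0.3; 0 0 -2.2 0 0 0 0.3; 0 0 -3 0 0 0 0.3; 0 0 -3 0 0 0 0.3'
python3 -m creep '0 0 0 0 0 0 0.3; 0 0 0 0 0 0 0.3'
python3 look.py w6 steel_coupling:7 blue_disc:3; python3 - <<'E'
from h import *
np.set_printoptions(precision=3,suppress=True)
plan(433.5,88.5,150,-1.309)
E
```

```text
clock: 13.37
eef_pos: [523.6, -314.7, 31.9]
tool_rot: [3.141, -0.001, 0.256]
force: [-2.4, 1.5, 7.8]
width: 33.8
clock: 14.2
eef_pos: [526.8, -316.9, 156.8]
tool_rot: [3.133, -0.009, 0.256]
force: [0.8, -0.7, -0.3]
width: 59.7
clock: 14.37
eef_pos: [522.6, -314.0, 149.7]
tool_rot: [-3.141, 0.001, 0.256]
force: [0.2, -0.8, -0.1]
width: 59.7
steel_coupling 0.61 [ 524.45 -315.71] area 2701 2891 [230. 156. 282. 220.]
blue_disc 0.7 [ 522.44 -312.24] area 4143 4438 [218. 139. 293. 208.]
rows:  [  0.407 -10.292  -0.015] [ 0.    0.18 89.69] | t 14.57 at [ 522.2 -313.8  148.6] yaw 0.256 w 59.9
```

View pics/w6.png

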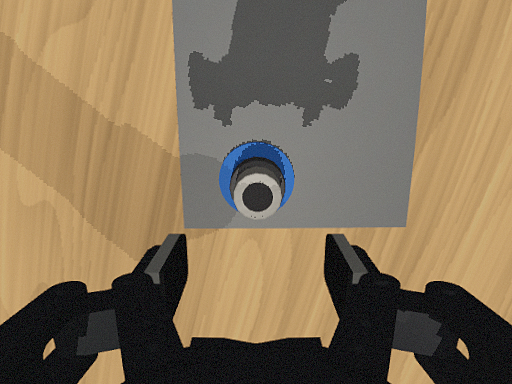

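The coupling stands at (258,190) within the blue disc, about 2 mm off centre by the fit, which is fine. Next is the filter, with the jaws turned along the row.

```bash
python3 -m creep '0 -0.5 0 0 0 5 0.1; 0.05 -1.3 0 0 0 12 0.1; 0.1 -2.2 0 0 0 19 0.1; 0.15 -3.1 0 0 0 26 0.1; 0.2 -4 0 0 0 33 0.1; 0.2 -4.9 0 0 0 40 0.1; 0.25 -5.8 0 0 0 47 0.1; 0.3 -6.7 0 0 0 54 0.1; 0.3 -7.6 0 0 0 61 0.1; 0.4 -8.4 0 0 0 68 0.1'
python3 - <<'E'
from h import *
np.set_printoptions(precision=3,suppress=True)
plan(433.5,88.5,150,-1.309)
E
```

```text
clock: 15.4
eef_pos: [451.3, 16.7, 149.4]
tool_rot: [3.139, 0.002, -0.936]
force: [1.0, 0.3, 0.8]
width: 77.1
rows:  [-1.71  -0.706 -0.013] [ 0.14  0.08 21.36] | t 15.4 at [451.3  16.7 149.4] yaw -0.936 w 77.1
```

```bash
python3 -m creep '-0.6 -0.25 0 0 0 7 0.1; -1.1 -0.45 0 0 0 14 0.1; -1.5 -0.65 0 0 0 20 0.1; -1.7 -0.71 0 0 0 21.5 0.1; -1.7 -0.71 0 0 0 21.5 0.1; -1.7 -0.71 0 0 0 21.5 0.1; -1.7 -0.71 0 0 0 21.5 0.1'
python3 look.py w7 filter:0; python3 - <<'E'
from h import *
np.set_printoptions(precision=3,suppress=True)
plan(433.5,88.5,10,-1.309)
E
```

```text
clock: 15.98
eef_pos: [435.6, 85.3, 150.0]
tool_rot: [3.141, -0.001, -1.306]
force: [-0.4, -0.4, 0.0]
width: 77.0
filter 0.64 [434.38  88.89] area 3743 3789 [217. 146. 281. 220.]
rows:  [-0.096  0.032  3.505] [-0.01 -0.01  0.1 ] | t 16.13 at [435.7  85.1 150.2] yaw -1.307 w 77.0
```

View pics/w7.png

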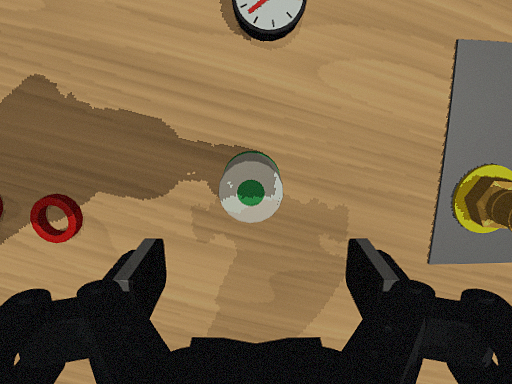

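The filter is at (250,185), centred between the open jaws, and the fit gives (434.4, 88.9). Descending to grip it.

```bash
python3 -m creep '-0.1 0.01 0.7 0 0 0 0.1; -0.1 0.01 1.6 0 0 0 0.1; -0.1 0.01 2.5 0 0 0 0.1; -0.1 0.01 3.1 0 0 0 0.1; -0.1 0.01 3.4 0 0 0 0.1; -0.1 0.01 3.5 0 0 0 0.1; -0.1 0.01 3.5 0 0 0 0.1; -0.1 0.01 3.5 0 0 0 1; -0.1 0.01 3.5 0 0 0 1; -0.1 0.01 3.5 0 0 0 1'
python3 -m creep '0 0 0 0 0 0 1; 0 0 0 0 0 0 1; 0 0 0 0 0 0 1'
```

```text
clock: 16.97
eef_pos: [434.7, 89.7, 11.1]
tool_rot: [-3.14, -0.0, -1.306]
force: [-0.4, -0.8, -1.5]
width: 46.7
clock: 17.22
eef_pos: [434.6, 89.7, 11.0]
tool_rot: [-3.14, -0.001, -1.306]
force: [-0.4, -0.7, 6.4]
width: 46.8
```

```bash
python3 -m creep '0 0 -0.3 0 0 0 1; 0 0 -0.8 0 0 0 1; 0 0 -1.6 0 0 0 1; 0 0 -2.4 0 0 0 1; 0 0 -3.1 0 0 0 1; 0 0 -3.3 0 0 0 1; 0 0 -3.3 0 0 0 1'
python3 - <<'E'
from h import *
np.set_printoptions(precision=3,suppress=True)
plan(497.4,-217.8,143,-1.309)
E
```

```text
clock: 17.8
eef_pos: [435.2, 90.8, 143.9]
tool_rot: [-3.137, 0.0, -1.304]
force: [-0.7, -0.0, -2.4]
width: 47.0
rows:  [7.852 0.532 0.016] [-0.25  0.03  0.27] | t 17.8 at [435.2  90.8 143.9] yaw -1.304 w 47.0
```

```bash
python3 -m creep '0.5 0.03 0 0 0 0 1; 1.3 0.1 0 0 0 0 1; 2.2 0.15 0 0 0 0 1; 3.1 0.2 0 0 0 0 1; 4 0.25 0 0 0 0 1; 4.9 0.3 0 0 0 0 1; 5.8 0.4 0 0 0 0 1; 6.7 0.45 0 0 0 0 1; 7.4 0.5 0 0 0 0 1; 7.82 0.53 0 0 0 0 1'
python3 -m creep '0 0 0 0 0 0 1; 0 0 0 0 0 0 1; 0 0 0 0 0 0 1'
python3 look.py w8 yellow_disc:3 blue_disc:3; python3 - <<'E'
from h import *
np.set_printoptions(precision=3,suppress=True)
plan(497.6,-217.2,14.5,-1.309)
E
```

```text
clock: 18.63
eef_pos: [494.9, -221.3, 140.5]
tool_rot: [3.14, -0.001, -1.309]
force: [0.2, -1.1, -1.6]
width: 46.6
clock: 18.88
eef_pos: [494.6, -215.8, 140.6]
tool_rot: [3.14, 0.003, -1.305]
force: [0.3, 0.8, -1.6]
width: 47.1
yellow_disc 0.82 [ 473.31 -122.84] area 4298 4589 [104. 140. 182. 215.]
blue_disc 0.94 [ 524.27 -311.36] area 4136 4585 [341. 139. 415. 214.]
rows:  [ 0.048 -0.045  3.182] [0.02 0.07 0.29] | t 19.08 at [ 495.4 -216.   141.8] yaw -1.304 w 47.1
```

View pics/w8.png

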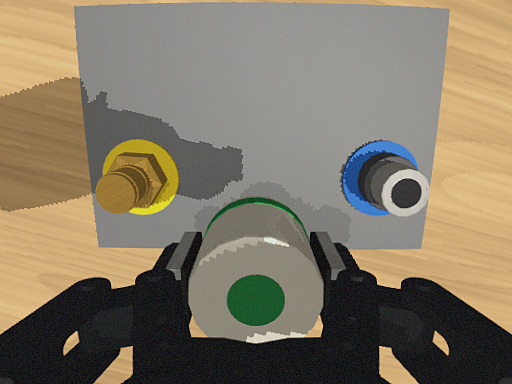

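The held canister sits between the yellow disc (141,177) and the blue disc (378,177). Their midpoint agrees with the earlier estimate to 1.5 mm. Lowering.

```bash
python3 -m creep '0.05 -0.05 0.7 0 0 0.3 1; 0.05 -0.05 1.6 0 0 0.3 1; 0.05 -0.05 2.4 0 0 0.3 1; 0.05 -0.05 2.85 0 0 0.3 1; 0.05 -0.05 3.05 0 0 0.3 1; 0.05 -0.05 3.1 0 0 0.3 1; 0.05 -0.05 3.13 0 0 0.3 1; 0.05 -0.05 3.15 0 0 0.3 1; 0.05 -0.05 3.15 0 0 0.3 1; 0.05 -0.05 3.15 0 0 0.3 1'
```

```text
clock: 19.92
eef_pos: [498.7, -219.1, 17.3]
tool_rot: [-3.14, -0.001, -1.311]
force: [-0.3, 0.7, -1.5]
width: 46.8
```

```bash
python3 -m creep '-0.05 0.01 0.03 0 0 0 1; -0.05 0.01 0.06 0 0 0 1; -0.05 0.01 0.08 0 0 0 1; -0.05 0.01 0.09 0 0 0 1; -0.05 0.01 0.09 0 0 0 1'
```

```text
clock: 20.33
eef_pos: [497.2, -216.6, 14.0]
tool_rot: [-3.14, 0.001, -1.311]
force: [-2.3, 2.9, 13.8]
width: 46.8
```

```bash
python3 -m creep '0 0 0 0 0 0 0.15; 0 0 0 0 0 0 0.15; 0 0 0 0 0 0 0.15; 0 0 0 0 0 0 0.15; 0 0 0 0 0 0 0.15; 0 0 -0.4 0 0 0 0.15; 0 0 -1.2 0 0 0 0.15; 0 0 -2.2 0 0 0 0.15; 0 0 -3.2 0 0 0 0.15; 0 0 -3.4 0 0 0 0.15'
python3 -m creep '0 0 0 0 0 0 0.15; 0 0 0 0 0 0 0.15; 0 0 0 0 0 0 0.15'
python3 look.py w9 filter:3 yellow_disc:3 blue_disc:3 steel_coupling:7 brass_fitting:7; python3 - <<'E'
from h import *
np.set_printoptions(precision=3,suppress=True)
plan(576,115,150,-1.57)
E
```

```text
clock: 21.17
eef_pos: [499.4, -219.3, 153.8]
tool_rot: [-3.135, -0.006, -1.312]
force: [0.5, -0.5, -1.0]
width: 72.4
clock: 21.42
eef_pos: [496.2, -216.1, 147.1]
tool_rot: [3.14, 0.002, -1.311]
force: [0.2, 0.5, 0.2]
width: 72.9
filter 0.94 [ 496.62 -216.3 ] area 3909 3984 [224. 149. 289. 226.]
blue_disc 0.7 [ 524.33 -311.1 ] area 3946 4414 [336. 138. 412. 213.]
steel_coupling 0.8 [ 524.81 -315.61] area 3384 3449 [352. 151. 426. 216.]
steel_coupling 0.48 [ 472.56 -121.9 ] area 3233 3396 [ 97. 150. 168. 215.]
brass_fitting 0.9 [ 472.49 -121.44] area 3261 3137 [ 97. 151. 169. 213.]
rows:  [-7.514 -4.047 -0.052] [ 0.06  0.02 14.83] | t 21.77 at [ 496.7 -217.   147.9] yaw -1.311 w 72.8
```

View pics/w9.png

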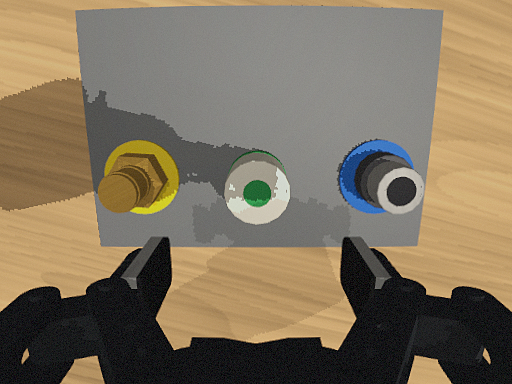

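The canister is midway, at (257,190). It is within 2 mm by the fit, and the other two are fine. Next is the gauge.

```bash
python3 -m creep '-0.45 -0.25 0 0 0 2 0.1; -1.1 -0.6 0 0 0 4 0.1; -1.9 -1 0 0 0 6 0.1; -2.7 -1.45 0 0 0 8 0.1; -3.5 -1.9 0 0 0 10 0.1; -4.3 -2.3 0 0 0 12 0.1; -5.1 -2.75 0 0 0 14 0.1; -5.9 -3.2 0 0 0 15 0.1; -6.7 -3.6 0 0 0 15 0.1; -7.5 -4.05 0 0 0 15 0.1'
python3 -m creep '0 0 0 0 0 0 0.1; 0 0 0 0 0 0 0.1; 0 0 0 0 0 0 0.1; 0 0 0 0 0 0 0.1'
python3 look.py w10 gauge:0; python3 - <<'E'
from h import *
np.set_printoptions(precision=3,suppress=True)
d=cam('wrist'); hsv=cv2.cvtColor(d['img'],cv2.COLOR_RGB2HSV)
plan(576,114.5,2.5,-1.57)
E
```

```text
clock: 22.6
eef_pos: [576.3, 116.4, 148.3]
tool_rot: [3.141, -0.0, -1.573]
force: [0.4, -0.1, -0.4]
width: 76.9
clock: 22.93
eef_pos: [576.3, 112.6, 148.6]
tool_rot: [3.141, -0.001, -1.575]
force: [-0.2, -0.7, 0.5]
width: 77.1
gauge 0.98 [576.88 114.61] area 4693 3996 [221. 129. 292. 224.]
rows:  [-0.031  0.014  3.657] [-0.01 -0.   -0.28] | t 23.13 at [576.5 113.2 148.8] yaw -1.575 w 77.1
```

View pics/w10.png

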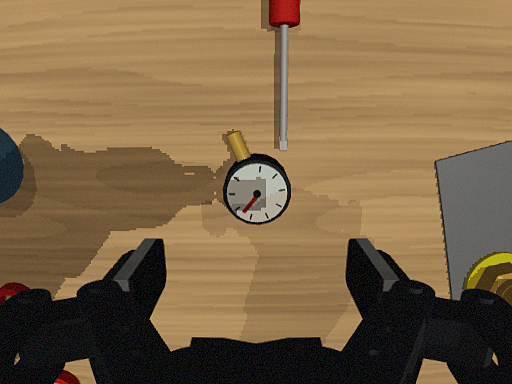

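The gauge's dial is at (257,191) with its stem up and to the left. The screwdriver tip at (283,147) lies ahead of the right finger's path. I'll check the dial centre and the tip position.

```bash
python3 - <<'E'
from h import *
np.set_printoptions(precision=3,suppress=True)
d=cam('wrist'); hsv=cv2.cvtColor(d['img'],cv2.COLOR_RGB2HSV)
m=((hsv[...,1]<60)&(hsv[...,2]>120)).astype(np.uint8); m[:, :215]=0; m[:,300:]=0; m[:150]=0; m[235:]=0
c=np.argwhere(m)[:,::-1]; (cx,cy),r=cv2.minEnclosingCircle(c.astype(np.float32).reshape(-1,1,2)); print(cx,cy,r)
p=unproj(d,[(cx,cy),(cx+r,cy)],32); print(p, np.hypot(*(p[1]-p[0])[:2]))
print('tip',unproj(d,[(283,149)],5), 'stem end',unproj(d,[(234,132)],14))
plan(576,114.5,2.5,-1.57)
E
```

```text
263.16748046875 183.27667236328125 40.35675811767578
[[578.543 107.826  32.   ]
 [578.449  76.656  32.   ]] 31.169793166281433
tip [[601.17   90.811   5.   ]] stem end [[616.184 130.707  14.   ]]
rows:  [-0.024  0.014  3.655] [-0.01  0.01 -0.26] | t 23.18 at [576.6 113.5 148.7] yaw -1.575 w 77.0
```

```bash
python3 -m creep '0.01 0.09 0.7 0 0 0 0.1; 0.01 0.09 1.6 0 0 0 0.1; 0.01 0.09 2.5 0 0 0 0.1; 0.01 0.09 3.2 0 0 0 0.1; 0.01 0.09 3.5 0 0 0 0.1; 0.01 0.09 3.64 0 0 0 0.1; 0.01 0.09 3.64 0 0 0 0.1; 0.01 0.09 3.64 0 0 0 0.1; 0.01 0.09 3.64 0 0 0 1; 0.01 0.09 3.64 0 0 0 1'
python3 -m creep '0 0 0 0 0 0 1; 0 0 0 0 0 0 1; 0 0 0 0 0 0 1; 0 0 0 0 0 0 1'
```

```text
clock: 24.02
eef_pos: [574.2, 113.9, 4.6]
tool_rot: [-3.139, -0.0, -1.573]
force: [0.3, -2.1, 1.4]
width: 54.3
clock: 24.35
eef_pos: [574.3, 113.9, 5.1]
tool_rot: [-3.138, 0.0, -1.573]
force: [-1.4, -0.8, 7.4]
width: 52.6
```

```bash
python3 -m creep '0 0 -0.2 0 0 0 1; 0 0 -0.6 0 0 0 1; 0 0 -1.4 0 0 0 1; 0 0 -2.2 0 0 0 1; 0 0 -3 0 0 0 1; 0 0 -3.4 0 0 0 1; 0 0 -3.4 0 0 0 1; 0 0 -3.4 0 0 0 1'
python3 - <<'E'
from h import *
np.set_printoptions(precision=3,suppress=True)
plan(585,-194,140,-1.309)
E
```

```text
clock: 25.02
eef_pos: [573.1, 114.7, 139.9]
tool_rot: [-3.14, 0.001, -1.572]
force: [-0.2, 0.0, -2.0]
width: 52.4
rows:  [ 7.717 -0.308 -0.01 ] [ -0.1    0.05 -15.08] | t 25.02 at [573.1 114.7 139.9] yaw -1.572 w 52.4
```

```bash
python3 -m creep '0.5 0 0 0 0 -1 1; 1.3 -0.05 0 0 0 -3 1; 2.2 -0.1 0 0 0 -5 1; 3.1 -0.15 0 0 0 -7 1; 4 -0.2 0 0 0 -9 1; 4.9 -0.2 0 0 0 -11 1; 5.8 -0.25 0 0 0 -13 1; 6.6 -0.3 0 0 0 -15 1; 7.3 -0.3 0 0 0 -15 1; 7.7 -0.3 0 0 0 -15 1'
python3 -m creep '0 0 0 0 0 0 1; 0 0 0 0 0 0 1; 0 0 0 0 0 0 1; 0 0 0 0 0 0 1'
python3 look.py w11; python3 - <<'E'
from h import *
np.set_printoptions(precision=3,suppress=True)
plan(585,-194,8,-1.309)
E
```

```text
clock: 25.85
eef_pos: [582.4, -198.1, 137.5]
tool_rot: [3.139, -0.001, -1.315]
force: [-0.5, -1.2, -1.1]
width: 52.4
clock: 26.18
eef_pos: [584.1, -191.6, 137.9]
tool_rot: [3.14, 0.002, -1.309]
force: [-0.7, 0.3, -1.0]
width: 52.2
rows:  [ 0.055 -0.002  3.261] [0.03 0.07 0.02] | t 26.28 at [ 584.4 -192.1  138.4] yaw -1.309 w 52.4
```

View pics/w11.png

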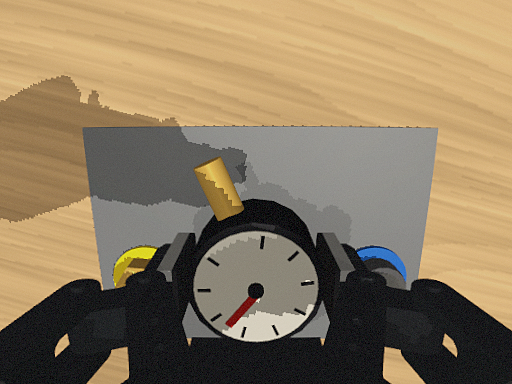

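The gauge is held level with its stem pointing away. The dial is at (256,287), and the disc positions to either side look right. I'll check the case centre relative to the TCP.

```bash
python3 - <<'E'
from h import *
np.set_printoptions(precision=3,suppress=True)
d=cam('wrist'); p=ctrl.read_state()['eef_pos']
q=unproj(d,[(256,291),(256,232),(256,342)],p[2]+27); print(q-p)
plan(585,-194,8,-1.309)
E
```

```text
[[ -3.973  -0.558  27.   ]
 [ 19.031   5.644  27.   ]
 [-26.352  -6.593  27.   ]]
rows:  [ 0.045 -0.003  3.266] [0.02 0.05 0.  ] | t 26.33 at [ 584.5 -192.4  138.6] yaw -1.309 w 52.2
```

```bash
python3 -m creep '0.05 -0.08 0.7 0 0 0 1; 0.05 -0.08 1.6 0 0 0 1; 0.05 -0.08 2.4 0 0 0 1; 0.05 -0.08 2.9 0 0 0 1; 0.05 -0.08 3.1 0 0 0 1; 0.05 -0.08 3.18 0 0 0 1; 0.05 -0.08 3.21 0 0 0 1; 0.05 -0.08 3.24 0 0 0 1; 0.05 -0.08 3.24 0 0 0 1; 0.05 -0.08 3.24 0 0 0 1'
```

```text
clock: 27.17
eef_pos: [588.8, -195.3, 10.6]
tool_rot: [-3.14, -0.001, -1.311]
force: [0.2, 0.5, -1.6]
width: 52.2
```

```bash
python3 -m creep '-0.02 0 0.03 0 0 0 1; -0.04 0 0.05 0 0 0 1; -0.04 0 0.07 0 0 0 1; -0.04 0 0.07 0 0 0 1'
```

```text
clock: 27.5
eef_pos: [588.0, -193.7, 8.0]
tool_rot: [-3.14, -0.0, -1.311]
force: [-1.0, 1.4, 7.6]
width: 52.2
```

```bash
python3 -m creep '0 0 0 0 0 0 0.1; 0 0 0 0 0 0 0.1; 0 0 0 0 0 0 0.1; 0 0 0 0 0 0 0.1; 0 0 0 0 0 0 0.1; 0 0 -0.4 0 0 0 0.1; 0 0 -1.2 0 0 0 0.1; 0 0 -2.2 0 0 0 0.1; 0 0 -3.2 0 0 0 0.1; 0 0 -3.4 0 0 0 0.1'
python3 -m creep '0 0 0 0 0 0 0.1; 0 0 0 0 0 0 0.1; 0 0 0 0 0 0 0.1'
python3 look.py w12 gauge:3 filter:3; python3 - <<'E'
from h import *
np.set_printoptions(precision=3,suppress=True)
plan(451,351,150,-1.309); plan(451,351,150,0.257)
E
```

```text
clock: 28.33
eef_pos: [590.5, -195.9, 148.8]
tool_rot: [-3.134, -0.006, -1.311]
force: [0.7, -0.4, -0.1]
width: 76.7
clock: 28.58
eef_pos: [586.6, -192.5, 140.9]
tool_rot: [3.139, 0.002, -1.311]
force: [-0.5, 1.0, 0.9]
width: 76.7
gauge 0.73 [ 589.85 -190.44] area 4995 4353 [224. 125. 293. 226.]
filter 0.97 [ 497.04 -216.4 ] area 4144 4173 [228. 254. 288. 337.]
rows:  [-14.019  -0.214  -0.207] [ 0.13  0.07 -0.12] | t 28.78 at [ 586.7 -193.1  141. ] yaw -1.311 w 76.8
rows:  [-14.019  -0.214  -0.207] [  0.05   0.16 -89.84] | t 28.78 at [ 586.7 -193.1  141. ] yaw -1.311 w 76.8
```

View pics/w12.png

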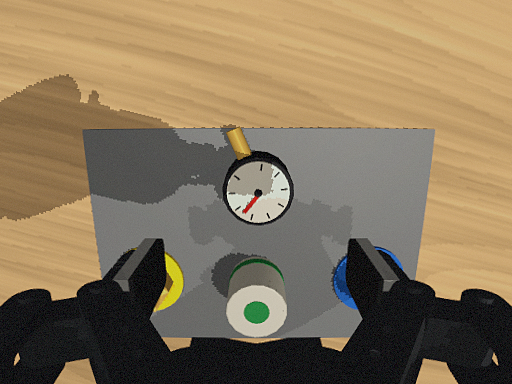

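The gauge is down flat at (258,190), straight behind the canister at (257,295), with its stem away. Now the far ring.

```bash
python3 -m creep '-0.5 0 0 0 0 0 0.2; -1.3 0 -0.1 0 0 0 0.2; -2.2 0 -0.1 0 0 0 0.2; -3.1 0 -0.2 0 0 0 0.2; -4 0 -0.2 0 0 0 0.2; -4.9 0 -0.2 0 0 0 0.2; -5.8 -0.1 -0.2 0 0 0 0.2; -6.7 -0.1 -0.2 0 0 0 0.2; -7.6 -0.1 -0.2 0 0 0 0.2; -8.5 -0.1 -0.2 0 0 0 0.2'
python3 -m creep '-0.9 0 0 0 0 0 0.2; -1.8 0 0 0 0 0 0.2; -2.7 0 0 0 0 0 0.2; -3.6 -0.1 0 0 0 0 0.2; -4.5 -0.1 0 0 0 0 0.2; -5.1 -0.1 0 0 0 0 0.2; -5.5 -0.1 0 0 0 0 0.2; -5.5 -0.1 0 0 0 0 0.2; -5.5 -0.1 0 0 0 0 0.2; -5.5 -0.1 0 0 0 0 0.2'
python3 look.py w13 red_ring:0; python3 - <<'E'
from h import *
np.set_printoptions(precision=3,suppress=True)
plan(451,351,0,-1.309)
E
```

```text
clock: 29.62
eef_pos: [503.1, 137.7, 150.0]
tool_rot: [3.141, -0.0, -1.311]
force: [-0.1, 0.4, -0.1]
width: 68.2
clock: 30.45
eef_pos: [451.8, 348.1, 150.3]
tool_rot: [3.141, -0.002, -1.313]
force: [-0.1, -1.4, -0.2]
width: 68.2
red_ring 0.91 [352.03 252.24] area 1470 1851 [304. 278. 350. 326.]
red_ring 0.85 [294.97 384.89] area 833 1776 [166. 302. 191. 343.]
red_ring 0.65 [345.55 327.07] area 1783 1900 [223. 269. 270. 316.]
rows:  [-0.08   0.006  3.766] [ 0.   -0.03 -0.27] | t 30.6 at [452.  348.1 150.7] yaw -1.314 w 68.5
```

View pics/w13.png

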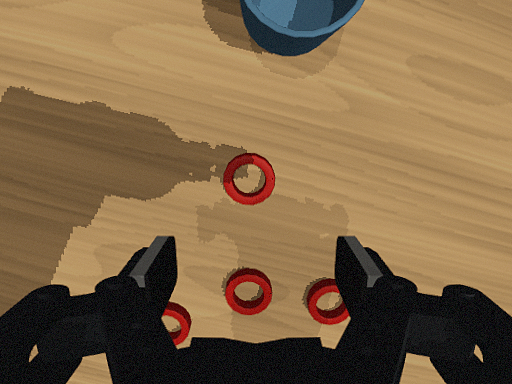

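The far ring is at (249,178), clear of the others and of the mug. It wasn't in the top three detections, so I'll fit it by colour.

```bash
python3 - <<'E'
from h import *
np.set_printoptions(precision=3,suppress=True)
d=cam('wrist'); hsv=cv2.cvtColor(d['img'],cv2.COLOR_RGB2HSV)
m=(((hsv[...,0]<8)|(hsv[...,0]>172))&(hsv[...,1]>150)&(hsv[...,2]>50)).astype(np.uint8); m[:140]=0;m[220:]=0;m[:,:200]=0;m[:,300:]=0
x,A,B=fit(d,m,'red_ring',0); print(x,A,B, np.hypot(*x))
plan(x[0],x[1],0,-1.309)
E
```

```text
[450.38  353.438] 2157.015625 2258.899530727649 572.5041373474492
rows:  [-0.134  0.006  3.767] [-0.   -0.02 -0.26] | t 30.65 at [452.  348.4 150.7] yaw -1.313 w 68.5
```

```bash
python3 -m creep '-0.13 0 0.7 0 0 0 0.2; -0.13 0 1.6 0 0 0 0.2; -0.13 0 2.5 0 0 0 0.2; -0.13 0 3.2 0 0 0 0.2; -0.13 0 3.55 0 0 0 0.2; -0.13 0 3.7 0 0 0 0.2; -0.13 0 3.75 0 0 0 0.2; -0.13 0 3.76 0 0 0 0.2; -0.13 0 3.76 0 0 0 0.2'
python3 - <<'E'
from h import *
s=ctrl.read_state(); print(s['force'])
E
python3 -m creep '0 0 0 0 0 0 1; 0 0 0 0 0 0 1; 0 0 0 0 0 0 1; 0 0 0 0 0 0 1; 0 0 0 0 0 0 1; 0 0 0 0 0 0 1'; python3 look.py w14
```

```text
clock: 31.4
eef_pos: [451.2, 355.2, 1.6]
tool_rot: [-3.139, 0.001, -1.311]
force: [0.1, -0.0, 0.3]
width: 68.3
[ 0.09005061 -0.04641309  0.28568159]
clock: 31.9
eef_pos: [450.7, 355.4, 1.9]
tool_rot: [-3.14, 0.001, -1.31]
force: [-0.9, -0.5, 9.4]
width: 41.0
```

View pics/w14.png

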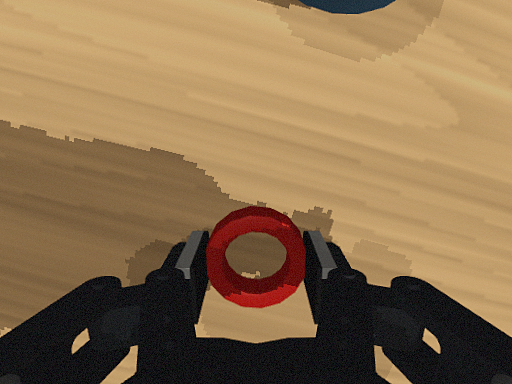

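```bash
python3 -m creep '0 0 -0.2 0 0 0 1; 0 0 -0.6 0 0 0 1; 0 0 -1.4 0 0 0 1; 0 0 -2.3 0 0 0 1; 0 0 -3.2 0 0 0 1; 0 0 -3.8 0 0 0 1; 0 0 -3.8 0 0 0 1; 0 0 -3.8 0 0 0 1'
python3 - <<'E'
from h import *
np.set_printoptions(precision=3,suppress=True)
plan(497,-216.4,150,-1.309)
E
```

```text
clock: 32.67
eef_pos: [450.6, 355.5, 154.1]
tool_rot: [-3.139, 0.002, -1.311]
force: [-0.5, 0.7, -1.0]
width: 41.3
rows:  [14.116  2.558  0.067] [-0.17  0.11 -0.09] | t 32.67 at [450.6 355.5 154.1] yaw -1.311 w 41.3
```

```bash
python3 -m creep '0.5 0.1 0 0 0 0 1; 1.3 0.25 0 0 0 0 1; 2.2 0.4 0 0 0 0 1; 3.1 0.55 0 0 0 0 1; 4 0.7 0 0 0 0 1; 4.9 0.9 0 0 0 0 1; 5.8 1.05 0 0 0 0 1; 6.7 1.2 0 0 0 0 1; 7.6 1.4 0 0 0 0 1; 8.5 1.55 0 0 0 0 1'
python3 -m creep '0.9 0.15 0 0 0 0 1; 1.8 0.3 0 0 0 0 1; 2.7 0.5 0 0 0 0 1; 3.6 0.65 0 0 0 0 1; 4.5 0.8 0 0 0 0 1; 5.2 0.95 0 0 0 0 1; 5.6 1 0 0 0 0 1; 5.6 1 0 0 0 0 1; 5.6 1 0 0 0 0 1; 5.6 1 0 0 0 0 1'
python3 look.py w15 filter:3 gauge:3; python3 - <<'E'
from h import *
np.set_printoptions(precision=3,suppress=True)
plan(497,-216.4,57,-1.309)
E
```

```text
clock: 33.5
eef_pos: [475.9, 8.9, 151.2]
tool_rot: [3.139, 0.001, -1.311]
force: [0.4, -0.8, -0.2]
width: 41.0
clock: 34.33
eef_pos: [495.7, -214.6, 151.1]
tool_rot: [3.14, 0.003, -1.31]
force: [1.0, 1.0, -1.4]
width: 41.0
filter 0.64 [ 499.54 -215.7 ] area 3364 3836 [226. 147. 291. 214.]
gauge 0.73 [ 588.56 -190.34] area 5655 4736 [222.   0. 295. 101.]
rows:  [ 0.045 -0.003  2.372] [0.02 0.07 0.01] | t 34.53 at [ 496.5 -214.8  151.9] yaw -1.309 w 41.1
```

View pics/w15.png

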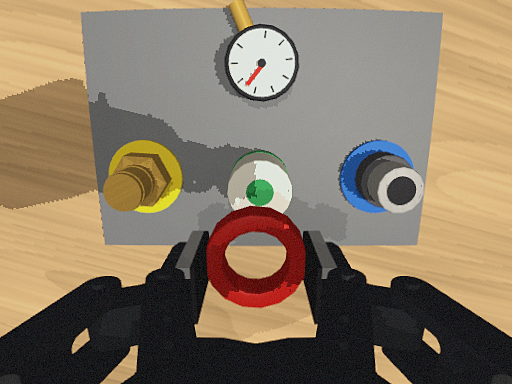

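The canister's green spot shows at (260,192), ahead of the held ring, whose hole is at (257,255). I'll check both centres.

```bash
python3 - <<'E'
from h import *
np.set_printoptions(precision=3,suppress=True)
d=cam('wrist'); p=ctrl.read_state()['eef_pos']; hsv=cv2.cvtColor(d['img'],cv2.COLOR_RGB2HSV)
m=((hsv[...,0]>55)&(hsv[...,0]<85)&(hsv[...,1]>100)).astype(np.uint8); m[:172]=0
n,l,st,c=cv2.connectedComponentsWithStats(m); i=1+np.argmax(st[1:,4]); print(c[i],st[i], unproj(d,[c[i]],53))
r=(((hsv[...,0]<8)|(hsv[...,0]>172))&(hsv[...,1]>150)&(hsv[...,2]>40)).astype(np.uint8); r[:190]=0
x,A,B=fit(d,r,'red_ring',p[2]-1.9); print('ring',x,A,B,x-p[:2])
plan(497,-216.4,57,-1.309)
E
```

```text
[258.333 192.515] [245 180  27  26 549] [[ 496.519 -216.398   53.   ]]
ring [ 496.087 -214.478] 8217.265625 8868.572249243152 [-0.411  0.632]
rows:  [ 0.036 -0.004  2.375] [ 0.01  0.04 -0.01] | t 34.58 at [ 496.5 -215.1  152. ] yaw -1.309 w 41.2
```

```bash
python3 -m creep '0.04 0 0.6 0 0 0 1; 0.04 0 1.2 0 0 0 1; 0.04 0 1.7 0 0 0 1; 0.04 0 2.1 0 0 0 1; 0.04 0 2.25 0 0 0 1; 0.04 0 2.3 0 0 0 1; 0.04 0 2.33 0 0 0 1; 0.04 0 2.35 0 0 0 1; 0.04 0 2.35 0 0 0 1; 0.04 0 2.35 0 0 0 1'
```

```text
clock: 35.42
eef_pos: [497.3, -218.2, 58.9]
tool_rot: [-3.14, -0.001, -1.311]
force: [-1.0, 0.8, -0.3]
width: 41.0
```

```bash
python3 -m creep '-0.03 0 0.03 0 0 0 1; -0.03 0 0.06 0 0 0 1; -0.03 0 0.08 0 0 0 1; -0.03 0 0.09 0 0 0 1; -0.03 0 0.09 0 0 0 1'
```

```text
clock: 35.83
eef_pos: [496.6, -216.7, 54.9]
tool_rot: [-3.141, 0.0, -1.311]
force: [-0.9, 0.7, 4.6]
width: 40.7
```

Contact at the expected height (54.9 against 55). Opening only part way, then going straight up.

```bash
python3 -m creep '0 0 0 0 0 0 0.3; 0 0 0 0 0 0 0.3; 0 0 0 0 0 0 0.3; 0 0 0 0 0 0 0.3; 0 0 0 0 0 0 0.3; 0 0 -0.3 0 0 0 0.3; 0 0 -0.9 0 0 0 0.3; 0 0 -1.8 0 0 0 0.3; 0 0 -2.5 0 0 0 0.3; 0 0 -2.5 0 0 0 0.3'
python3 -m creep '0 0 0 0 0 0 0.3; 0 0 0 0 0 0 0.3; 0 0 0 0 0 0 0.3'
python3 look.py w16 red_ring:53 filter:3 gauge:3 steel_coupling:7 brass_fitting:7
python3 - <<'E'
from h import *
np.set_printoptions(precision=1,suppress=True)
for n in('top','scene'):
    d=cam(n); cv2.imwrite(f'pics/{n}1.png',d['img'][:,:,::-1])
    for th,zb in(('brass_fitting',7),('steel_coupling',7),('filter',3),('red_ring',53),('gauge',3)):
        for o in ctrl.cut_out(n,th):
            if o['score']<.3: continue
            x,A,B=fit(d,o['pixels'],th,zb)
            if x[1]<0: print(n,th,round(o['score'],2),x,round(A),round(B))
    for th in('mug','screwdriver'): print(th,[np.round(o['rect'],1) for o in ctrl.boxes_of(n,th)[:1]])
E
```

```text
clock: 36.67
eef_pos: [499.0, -219.2, 160.3]
tool_rot: [-3.135, -0.006, -1.312]
force: [0.2, -0.5, -0.8]
width: 60.1
clock: 36.92
eef_pos: [495.8, -216.2, 153.9]
tool_rot: [3.14, 0.001, -1.311]
force: [-0.3, 0.4, 0.3]
width: 60.0
filter 0.71 [ 489.99 -218.14] area 978 3783 [226. 147. 286. 213.]
gauge 0.85 [ 588.46 -190.62] area 5422 4656 [222.   0. 298. 102.]
steel_coupling 0.58 [ 524.97 -315.38] area 3207 3259 [350. 150. 420. 211.]
brass_fitting 0.88 [ 472.21 -121.27] area 3093 2965 [103. 147. 173. 211.]
top gauge 0.92 [ 589.3 -191.4] 467 422
mug [array([105.3, 137.6, 150.4, 169.6])]
screwdriver [array([235.1,  78.2, 246.4, 139.8])]
scene brass_fitting 0.71 [ 469.6 -122.5] 257 224
scene steel_coupling 0.75 [ 522.8 -318.4] 201 219
scene steel_coupling 0.47 [ 498.4 -206.5] 171 229
scene filter 0.69 [ 501.8 -209.9] 190 296
scene red_ring 0.62 [ 494.6 -219.2] 146 159
scene red_ring 0.62 [ 480.8 -101.9] 217 174
scene gauge 0.57 [ 583.4 -195.1] 294 298
mug [array([264.2, 290.2, 302. , 340.4])]
screwdriver [array([168. , 242.5, 230.1, 273.6])]
```

View pics/w16.png

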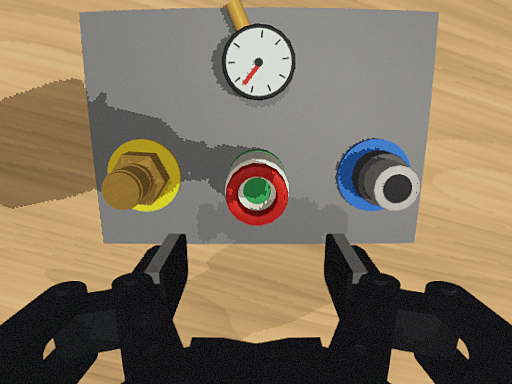

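View pics/scene1.png

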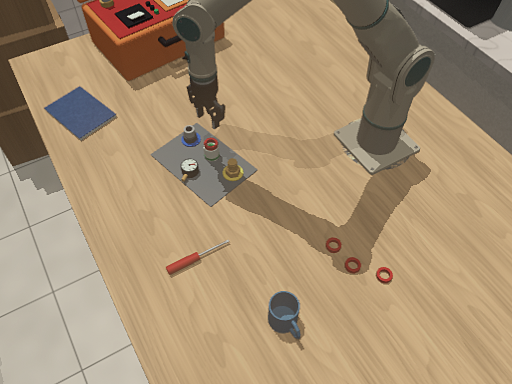

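All parts are in place. The ring surrounds the green spot at (258,190), and the mug and screwdriver look unmoved. One last numeric check on the ring.

```bash
python3 - <<'E'
from h import *
np.set_printoptions(precision=2,suppress=True)
d=cam('wrist'); hsv=cv2.cvtColor(d['img'],cv2.COLOR_RGB2HSV)
r=(((hsv[...,0]<8)|(hsv[...,0]>172))&(hsv[...,1]>150)&(hsv[...,2]>40)).astype(np.uint8); r[:140]=0
x,A,B=fit(d,r,'red_ring',53); print('ring',x,A,B)
c=unproj(d,[(258.5,61.5)],35)[0]; print('gauge dial',c)
o=np.array([497.4,-217.7]); q=c[:2]-o; ya=.2615
print('mat frame',q@[np.cos(ya),np.sin(ya)], q@[-np.sin(ya),np.cos(ya)])
E
```

```text
ring [ 495.89 -216.52] 3069.015625 3234.152962283115
gauge dial [ 585.65 -194.9    35.  ]
mat frame 91.14387972874611 -0.7864952936866362
```

```bash
python3 - <<'E'
from cell import ctrl
print(ctrl.finish_job(), ctrl.read_state()['clock'])
E
```

```text
the job is handed in; nothing more can be done
the job is handed in; nothing more can be done
```

I laid out all five parts, let go of them, and handed the job in at about 37 s of the 136 s allowed. No verdict is reported, so these are my own last measurements:

| Part | Target | Measured |
|---|---|---|
| Brass fitting | centre of yellow disc | about 1 mm off |
| Steel coupling | centre of blue disc | 2–3 mm off |
| Canister | midway between the discs | about 1.5 mm off |
| Red ring (the farthest of the four) | centred on the canister | about 1 mm off |
| Gauge | 90 mm straight behind the canister | about 91 mm from the midpoint, under 1 mm off the line |

- **Upright and seated:** every part came down at the height I expected and stood upright in the last wrist picture.
- **Mug and screwdriver:** they look unmoved in the last picture and I never touched them. The detector's outline of the screwdriver came out shorter than at the start, but the picture shows it where it was.
- **Readings that disagreed:**
  - Scene-camera fits were off by 2–4 mm for the brass, steel and ring.
  - The last canister outlines, with the ring hiding its top, were 7–9 mm off. I relied on the wrist fit taken just before the ring was added.
  - Gauge outlines read 3–5 mm too far, because the stem is included, so I measured from the dial instead.

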